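# Square up the swivel vise and lock it with the click wrench

## Robot

A 6-joint arm with a two-finger parallel gripper is mounted at the origin on the work surface. World frame = base frame: x ahead of the robot, y to its left, z up, the work surface at z = 0. Lengths are in m, angles in rad, forces in N, time in s.
With the tool pointing down it reaches from about 0.35 to 0.975 m from the base axis. Payload 17.4 kg.
Tool frame: the origin (TCP) lies midway between the tips of the shut fingers; the grasp point (between the pads) lies 19 mm behind it; z points along the fingers, y is the line along which they close (so a half turn about z gives the same grasp; the last joint's range is limited). The gripper opens to 85 mm and grips with 20 to 120 N. Pads are 22 mm wide; open, the fingers measure 114 mm over their backs; the gripper's body (76 mm by 85 mm) begins 54 mm behind the grasp point. The pads swing forward as they close: fully open they stand 13 mm farther back than shut.
Start: joints at [-1.309, 0.116, 1.442, -0, 1.584, -0.038], TCP at [0.199, -0.645, 0.204] pointing down, gripper open.
Joint ranges: [-2.83, 2.83], [-0.83, 2.19], [0.07, 2.5], [-1.14, 4.28], [0.01, 3], [-2.97, 2.97]. Speed limits (rad/s): [1.89, 1.89, 2.22, 3.14, 3.14, 3.14].

## Interface

Orientations are given as a unit quaternion [x, y, z, w].
In Python, from station import state, grab_frame, sign_off gives the robot as it stands. The module is installed in compiled form; this text tells all that it offers.
- The arm moves only by the tool apply_moves, never from a script. Its argument "plan" is a list of rows, each an object with "travel": the shift along the tool's x, y, z in units of 60 mm (1.0 is 60 mm), a list of three; "rotation": the turn, a rotation vector about the tool's x, y, z in units of 5 degrees (1.0 is 5 degrees), a list of three. A call has 1 to 8 rows; each row shifts and turns the commanded pose from where the row before left it, along the tool's axes as they then stand; what a row does not reach is not made up. A row lasts 1/8 s, in which the tool goes at most 62.5 mm and 10.7 degrees, less where a joint would pass 70% of its speed; a pose out of reach is approached as far as the arm can. A call is refused whole if a number of a shift passes 1 or a number of a turn 1, either way. A call with a gripper value outside its range is refused whole. "hand" is the opening in per cent of the stroke, from 0 (shut) to 100 (fully open), set as the call begins (left out, the last holds). The fingers move at their own pace and stop on an object; "force" is the grip in N (left out, the last holds). Time passes only in rows, so rows that do not move let the fingers close. It gives the time, the measured TCP pose, the force, the opening and the grip force at its end, in the units of the state.
- state(): the state, without advancing time (a new reading comes with each control period).
- grab_frame(name): name is "scene" or "top"; returns a dict with "frame" (480x640x3 uint8, red, green, blue), "mtx" (3x3 intrinsics, pixels), "view" (4x4, takes a point from world to camera coordinates). Camera axes: x right, y up, looking along -z (the intrinsics and any distortion apply to the point x, -y, -z); pixel columns grow to the right and rows downward; lengths in m; the calibration is good to about 2 mm. A picture is of the moment at which its call begins. There is no depth.
- sign_off(): hands the job in; it is judged then, once.
The state is a dict: "clock": time; "qpos": joint angles; "joint_velocities": joint speeds; "joint_torque": joint torques, N m; "tool_pos": TCP position; "tcp_rot": TCP orientation; "force": force on the tool from outside, world axes, zero at the start; "wrist_torque": the same for the moment, N m; "grip_width": finger opening in m; "grasp_force": force on a finger pad.
Only numpy, scipy, OpenCV 4.12 (cv2) and the standard library are available. Lean on these libraries where they do the work, as an engineer would, in place of code of your own. Each camera call takes 0.05 s, during which the arm holds its last target. There are 200 camera calls.

## Task

Gently swing the blue vise round on its swivel base until it rests against its stop, then tighten its clamp bolt by pulling the red-handled click wrench (already on the bolt) clockwise, seen from above, until you feel it break over, and stop there at once: do not pull it on through to the end of its give. Then let go so that the wrench springs straight again, and leave the jar, the socket, the screwdriver and the spanner as they are.

Things in the scene. Friction and masses are not known exactly. Their poses are not given: they have to be found in the camera images.
- vise (a joint): swivel angle of the blue vise on its base about a vertical axis: 0 = square, against its rubber-faced stop, which is hard (come up to it slowly); positive = swung counter-clockwise seen from above, starts at 0.35 to 0.8 rad. A stiff swivel: it stays where it is left and takes about 0.4 N m (some 6 N on the front jaw's side face) to turn
- vise_axis (a point): point on the vise's vertical swivel axis, 75 mm above the table. x points along the vise from its front (spindle) end to its rear, z up; turns with the vise. The vise is about 210 mm long with its spindle, 74 mm wide, its top 103 mm above the table
- vise_push (a point): centre of the flat outer side face of the blue front jaw on the side away from the wrench, 77.5 mm above the table, at -70.5, -35 mm in the axes of vise_axis and with the same axes: outward from the face is -y. The face is 55 mm long and 45 mm high. Pushing it along +y swings the vise clockwise, to its stop
- clamp_bolt_axis (a point): fixed point on the clamp bolt's vertical axis, 25 mm above the table, under the wrench's socket. The bolt is snug: turning it clockwise from above takes about 9 to 12 N at the middle of the wrench's handle, slowly rising. How far it must still turn is hidden: 0.2 to 0.7 rad. The wrench does not ratchet back: counter-clockwise loosens the bolt
- wrench_head_top (a point): centre of the top of the wrench's round steel head (38 mm across, top 88 mm above the table), on the bolt's axis, about which the wrench turns. x points along the wrench to the handle, z up, so clockwise moves the handle towards -y
- wrench_grip (a point): middle of the red handle of the click wrench, on its centre line, 75 mm above the table, 190 mm from the bolt axis; x points outward along the handle, z up. The handle is a level round bar 28 mm in diameter, reaching from 138 to 242 mm from the bolt axis, with free space under it; a 17 mm steel tube joins it to the head
- wrench: tube and handle of the click wrench; origin at its break-over pivot, 30 mm from the bolt axis; x outward. In line with the head up to about 12 N at mid-handle; then it clicks: the handle gives clockwise, the head stands still and the force falls evenly to a quarter within 0.13 rad (21 mm at mid-handle), where a hard end stop over-tightens the bolt. Let go, it springs straight
- screw_jar: bystander: amber glass screw jar with a red lid, 52 mm diameter, 75 mm tall, upright; origin at the centre of its underside
- deep_socket: bystander: steel deep socket, upright cylinder 28 mm diameter, 50 mm tall; origin at the centre of its underside
- screwdriver: bystander: screwdriver with a red handle lying on the table; origin near its middle, on the table; x points to its tip
- spanner: bystander: small steel spanner lying on the table; origin near its middle, on the table; x points along it

How it is judged:
On the way, in this order (a step that is already met when the one before it is completed fails the run):
1. the vise is swung square, against its stop (within 0.03 rad) (value of joint vise below 0.03 rad), for 0.2 s.
2. the click wrench breaks over (handle more than 0.02 rad out of line with its head) (angle between the x axis of wrench_head_top and the x axis of wrench_grip, either way round above 0.02 rad and value of joint vise below 0.03 rad), for 0.05 s.
At the end, for the whole second after the job is handed in: the vise still rests against its stop (within 0.03 rad), the wrench has clicked, is let go and at rest, its handle back in line with the head (within 0.012 rad) (value of joint vise below 0.03 rad and angle between the x axis of wrench_head_top and the x axis of wrench_grip, either way round below 0.012 rad and velocity of joint vise below 0.02 rad/s and angular speed of wrench below 0.05 rad/s); the robot touches nothing.
It fails at once if the wrench is pulled on through its give to the end stop (over 0.118 rad): the bolt is over-tightened (angle between the x axis of wrench_head_top and the x axis of wrench_grip, either way round above 0.118 rad).
It fails at once if the wrench breaks over before the vise is against its stop (angle between the x axis of wrench_head_top and the x axis of wrench_grip, either way round above 0.02 rad and value of joint vise above 0.04 rad).
It fails at once if the vise is rammed: pushed with more than 80 N (contact force between any of the fingers, the arm and vise above 80 N).
It fails at once if a bystander is moved by more than 15 mm (distance of any of screw_jar, deep_socket, screwdriver, spanner from where it was at the start of the episode above 0.015 m).
It also fails if it takes over 72 s, if anything falls off the work surface, if the arm or the gripper's body presses on something with over 40 N, if the wrist force passes 120 N, or if a joint passes its speed limit or range.

## Working session

There is one attempt and no reset: what is moved stays moved. The work goes in short steps, Python scripts to look and compute and a tool call to move; the robot and the scene stay as the last step left them, time stands still between calls to the robot, and variables do not carry over. Pictures are saved under pics/ and viewed, at most 10 in all, crops included, and the job is handed in when it is done.

Besides the shell and the picture viewer there is one more tool, called after "Request:" by a JSON object that holds its "api" and its "payload". apply_moves: Moves the arm, as the interface text tells. Its arguments: {"type":"object","properties":{"plan":{"type":"array","items":{"type":"object","properties":{"travel":{"type":"array","items":{"type":"number"}},"rotation":{"type":"array","items":{"type":"number"}}}}},"hand":{"type":"number"},"force":{"type":"number"}},"required":["plan"]}

```bash
mkdir -p pics
python3 - <<'E'
from station import *
import cv2,numpy as np
s=state();print({k:np.round(v,3) for k,v in s.items()})
for n in("scene","top"):
    g=grab_frame(n);cv2.imwrite(f"pics/{n}0.png",g["frame"][:,:,::-1]);np.savez(f"{n}0.npz",**g);print(n,g["mtx"],g["view"],g.keys())
E
```

```text
{'clock': np.float64(0.0), 'qpos': array([-1.309,  0.116,  1.442,  0.   ,  1.584, -0.038]), 'joint_velocities': array([-0.   ,  0.   ,  0.001, -0.002,  0.001,  0.002]), 'joint_torque': array([ 2.0000e-03, -7.3198e+01, -6.3249e+01, -0.0000e+00,  6.0000e-03,
        0.0000e+00]), 'tool_pos': array([ 0.199, -0.645,  0.203]), 'tcp_rot': array([ 0.989,  0.149, -0.   , -0.001]), 'force': array([ 0.323, -0.026, -0.322]), 'wrist_torque': array([0.008, 0.   , 0.033]), 'grasp_force': np.float64(0.0), 'grip_width': np.float64(0.085)}
scene [[593.32071298   0.         327.46424565]
 [  0.         593.32071298 242.43426568]
 [  0.           0.           1.        ]] [[-0.82652934  0.56288955 -0.00214416  0.5184373 ]
 [-0.39302429 -0.57436924  0.71807512  0.18111003]
 [ 0.40296545  0.59435287  0.6959623  -1.68904471]
 [ 0.          0.          0.          1.        ]] dict_keys(['frame', 'mtx', 'view'])
top [[531.81314401   0.         315.76494787]
 [  0.         531.81314401 232.43456509]
 [  0.           0.           1.        ]] [[-4.93419483e-02 -9.98781836e-01  4.64062895e-04  2.87939044e-02]
 [ 9.76965992e-01 -4.81676085e-02  2.07887785e-01 -6.16100817e-01]
 [-2.07612191e-01  1.07109620e-02  9.78152572e-01 -1.24742415e+00]
 [ 0.00000000e+00  0.00000000e+00  0.00000000e+00  1.00000000e+00]] dict_keys(['frame', 'mtx', 'view'])
```

View pics/scene0.png

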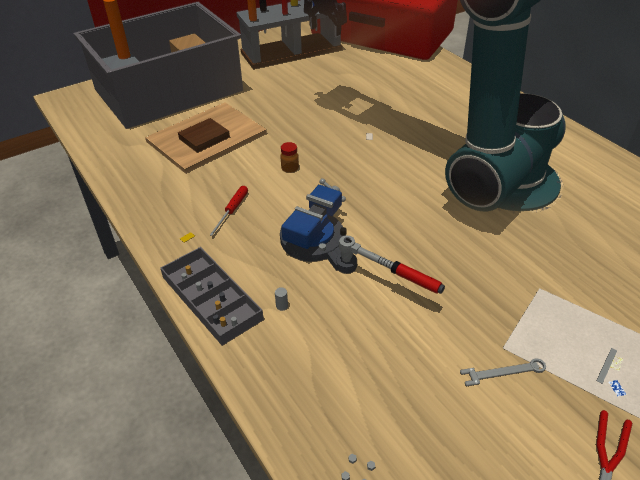

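View pics/top0.png

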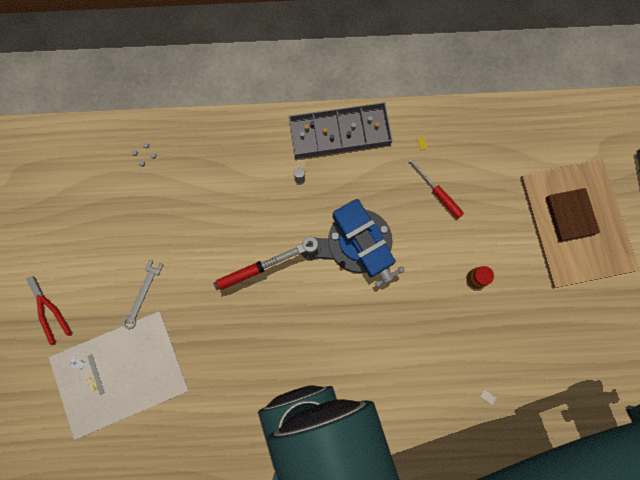

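The scene view shows the vise near (320,225), the wrench head at (347,242) and the handle at (417,277). The top view shows the vise at (363,240), head (310,246), handle (238,277), socket (299,175), jar (482,277) and screwdriver (437,190). Next I'll triangulate the handle and the vise and crop in on it.

```bash
cat > h.py <<'E'
import numpy as np,cv2
def load(n):
    g=np.load(n+".npz");return g["frame"],g["mtx"],g["view"]
def P(K,V): return K@np.diag([1,-1,-1])@V[:3]
def ray(K,V,uv,z):
    d=V[:3,:3].T@(np.diag([1,-1,-1])@np.linalg.inv(K)@[uv[0],uv[1],1]);o=-V[:3,:3].T@V[:3,3]
    return o+d*(z-o[2])/d[2]
def tri(a,uva,b,uvb):
    X=cv2.triangulatePoints(P(*a),P(*b),np.float64(uva),np.float64(uvb)).ravel();return X[:3]/X[3]
def mask(f,col):
    h=cv2.cvtColor(f,cv2.COLOR_RGB2HSV);H,S,Vv=h[...,0],h[...,1].astype(int),h[...,2]
    m=((H<8)|(H>172))&(S>150)&(Vv>60) if col=="red" else (H>100)&(H<130)&(S>120)&(Vv>40)
    return m.astype(np.uint8)
def blob(m,near):
    n,l,st,c=cv2.connectedComponentsWithStats(m);i=[k for k in range(1,n) if st[k,4]>40]
    k=min(i,key=lambda k:np.hypot(*(c[k]-near)));return (l==k).astype(np.uint8)
E
python3 - <<'E'
from h import *
np.set_printoptions(precision=4,suppress=True)
C={}
for n,near in(("scene0",(417,277)),("top0",(238,277))):
    f,K,V=load(n);b=blob(mask(f,"red"),near);y,x=np.nonzero(b)
    r=cv2.minAreaRect(np.c_[x,y].astype(np.float32));bx=cv2.boxPoints(r);print(n,len(x),r)
    e=sorted([(np.hypot(*(bx[i]-bx[(i+1)%4])),i) for i in range(4)])[:2]
    ends=[(bx[i]+bx[(i+1)%4])/2 for _,i in e];C[n]=(K,V,r[0],ends)
    m=mask(f,"blue");print("blue",m.sum())
K1,V1,c1,_=C["scene0"];K2,V2,c2,e2=C["top0"]
print("grip tri",tri((K1,V1),c1,(K2,V2),c2),"plane",ray(K2,V2,c2,.075),[ray(K2,V2,e,.075) for e in e2])
h=tri((K1,V1),(347,242),(K2,V2),(310,245));print("head",h,ray(K2,V2,(310,245),.088))
for n,(x0,y0,x1,y1) in(("top0",(285,190,415,290)),("scene0",(270,170,370,280))):
    f=load(n)[0][y0:y1,x0:x1,::-1];cv2.imwrite(f"pics/{n}c.png",cv2.resize(f,None,fx=5,fy=5,interpolation=cv2.INTER_CUBIC))
E
```

```text
scene0 558 ((417.7898254394531, 277.3640441894531), (47.325538635253906, 12.141919136047363), 25.76932716369629)
blue 1711
top0 475 ((237.3442840576172, 276.2868957519531), (10.993887901306152, 44.49089050292969), 66.37062072753906)
blue 1938
grip tri [0.516  0.1921 0.0761] plane [0.5162 0.1922 0.075 ] [array([0.5354, 0.1427, 0.075 ]), array([0.4971, 0.2414, 0.075 ])]
head [0.5825 0.0147 0.0799] [0.5816 0.0141 0.088 ]
```

View pics/top0c.png

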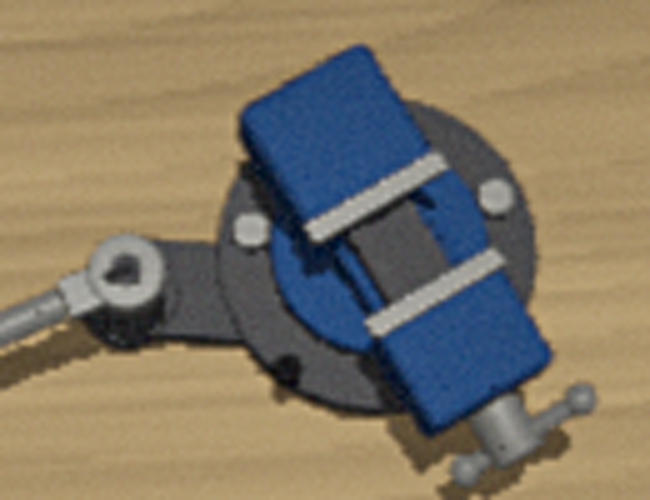

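View pics/scene0c.png

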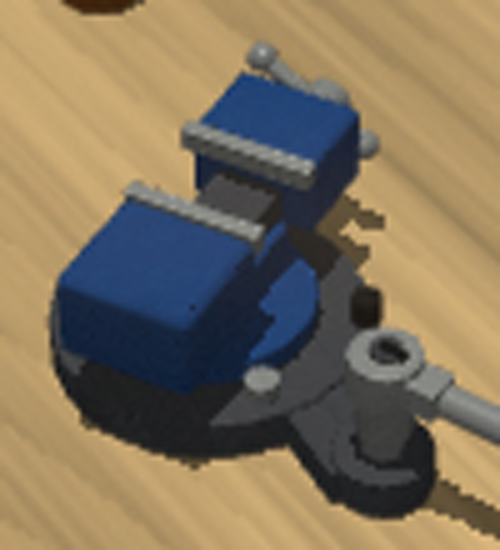

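The top crop shows the front jaw's push-side top edge from about (503,258) to (550,352), its other front corner at (433,435) and the wrench head centre at (127,270). In the scene crop the head centre is (386,353) and the front jaw's front corners are (245,75) and (358,115).

Run:
```python
from h import *
np.set_printoptions(precision=4,suppress=True)
f1,K1,V1=load("scene0");f2,K2,V2=load("top0")
A=(K1,V1);B=(K2,V2)
T=lambda p:np.array(p)/5+(285,190)-.4
S=lambda p:np.array(p)/5+(270,170)-.4
for n,s,t in(("head",(386,353),(127,270)),("FR",(245,75),(551,352)),("FL",(358,115),(432,434)),("RL",(190,330),(243,115)),("RR",(60,285),(368,46))):
    print(n,tri(A,S(s),B,T(t)),ray(*B,T(t),.088 if n=="head" else .103))
fr,fl,rl,rr=[ray(*B,T(t),.103)[:2] for t in((551,352),(432,434),(243,115),(368,46))]
rl,rr=rr,rl
x=(rl+rr)/2-(fr+fl)/2;L=np.linalg.norm(x);x/=L;y=np.array([-x[1],x[0]]);print("len",L,"width",np.linalg.norm(fr-fl),np.linalg.norm(rl-rr),"ang",np.arctan2(x[1],x[0]))
ff=(fr+fl)/2;ax=ff+x*.098  # front jaw face centre at -70.5, 55 long
print("axis",ax,"push",ax-.0705*x-.035*y,"x",x,"y",y)
# base disc bolts midpoint
a,b=[ray(*B,T(t),.03) for t in((251,230),(497,195))];print("bolt mid",(a+b)/2)
```

```text
head [0.5841 0.0149 0.0871] [0.585  0.0139 0.088 ]
FR [ 0.5316 -0.1838  0.0982] [ 0.5328 -0.1848  0.103 ]
FL [ 0.4981 -0.1271  0.0939] [ 0.4966 -0.1258  0.103 ]
RL [ 0.6556 -0.0442  0.0942] [ 0.6554 -0.0456  0.103 ]
RR [ 0.6881 -0.1076  0.0916] [ 0.6869 -0.1082  0.103 ]
len 0.17501223396796486 width 0.0692411946613238 0.06999914784931652 ang 0.46449506285109193
axis [ 0.6023 -0.1114] push [ 0.555  -0.1743] x [0.894 0.448] y [-0.448  0.894]
bolt mid [ 0.6196 -0.1126  0.03  ]
```

Request:
{"api": "apply_moves", "payload": {"plan": [{"travel":[0.68,-0.42,0],"rotation":[0,0,0]},{"travel":[0.68,-0.42,0],"rotation":[0,0,0]},{"travel":[0.68,-0.42,0],"rotation":[0,0,0]},{"travel":[0.68,-0.42,0],"rotation":[0,0,0]},{"travel":[0.68,-0.42,0],"rotation":[0,0,0]},{"travel":[0.68,-0.42,0],"rotation":[0,0,0]},{"travel":[0.68,-0.42,0],"rotation":[0,0,0]},{"travel":[0.68,-0.42,0],"rotation":[0,0,0]}], "hand": 0}}

```text
clock: 1.1
tool_pos: [0.4524, -0.3545, 0.2037]
tcp_rot: [0.989, 0.149, -0.0, -0.0]
force: [0.1, -0.8, 0.6]
grip_width: 0.0002
grasp_force: 0.0
```

Request:
{"api": "apply_moves", "payload": {"plan": [{"travel":[0.68,-0.42,0],"rotation":[0,0,0]},{"travel":[0.68,-0.42,0],"rotation":[0,0,0]},{"travel":[0.68,-0.42,0],"rotation":[0,0,0]},{"travel":[0.67,-0.42,0],"rotation":[0,0,0]},{"travel":[0,0,0.3],"rotation":[0,0,-0.95]},{"travel":[0,0,0.3],"rotation":[0,0,-0.95]},{"travel":[0,0,0],"rotation":[0,0,0]}]}}

```text
clock: 1.98
tool_pos: [0.5766, -0.2112, 0.1663]
tcp_rot: [0.973, 0.231, -0.001, -0.001]
force: [0.3, 0.8, -0.2]
grip_width: -0.0002
grasp_force: 0.0
```

```bash
cat > where.py <<'E'
from station import *
import numpy as np
from scipy.spatial.transform import Rotation as R
np.set_printoptions(precision=4,suppress=True)
s=state();M=R.from_quat(s["tcp_rot"]).as_matrix()
print(s["clock"],s["tool_pos"],"xang",np.arctan2(M[1,0],M[0,0]),"F",s["force"],s["grip_width"])
def go(t): print("to",t,"units",M.T@(np.array(t)-s["tool_pos"])/.06)
E
python3 - <<'E'
from where import *
x=np.array([.894,.448,0]);y=np.array([-.448,.894,0]);p=np.array([.555,-.1743,.065])
go(p-y*.045);go(p-y*.0145)
E
```

```text
1.975 [ 0.5766 -0.2112  0.1663] xang 0.465378268843291 F [ 0.2742  0.7687 -0.2025] -0.00017893716986303843
to [ 0.5752 -0.2145  0.065 ] units [-0.0434  0.0421  1.6882]
to [ 0.5615 -0.1873  0.065 ] units [-0.0429 -0.4662  1.6893]
```

Request:
{"api": "apply_moves", "payload": {"plan": [{"travel":[-0.02,0.05,0.6],"rotation":[0,0,0]},{"travel":[-0.02,0,0.6],"rotation":[0,0,0]},{"travel":[0,0,0.48],"rotation":[0,0,0]},{"travel":[0,-0.15,0],"rotation":[0,0,0]},{"travel":[0,-0.12,0],"rotation":[0,0,0]},{"travel":[0,-0.06,0],"rotation":[0,0,0]},{"travel":[0,0,0],"rotation":[0,0,0]}]}}

```text
clock: 2.85
tool_pos: [0.5679, -0.1975, 0.0683]
tcp_rot: [0.973, 0.231, 0.001, 0.0]
force: [0.6, -0.4, 0.8]
grip_width: 0.0002
grasp_force: 0.0
```

Request:
{"api": "apply_moves", "payload": {"plan": [{"travel":[0,-0.06,0],"rotation":[0,0,0]},{"travel":[0,-0.06,0],"rotation":[0,0,0]},{"travel":[0,-0.06,0],"rotation":[0,0,0]},{"travel":[0,-0.04,0],"rotation":[0,0,0]},{"travel":[0,0,0],"rotation":[0,0,0]}]}}

```text
clock: 3.48
tool_pos: [0.5616, -0.1857, 0.0671]
tcp_rot: [0.973, 0.231, 0.0, -0.0]
force: [0.2, -0.5, -0.6]
grip_width: 0.0001
grasp_force: 0.0
```

Request:
{"api": "apply_moves", "payload": {"plan": [{"travel":[0,-0.05,0],"rotation":[0,0,0]},{"travel":[0,-0.05,0],"rotation":[0,0,0]},{"travel":[0,0,0],"rotation":[0,0,0]}]}}

```text
clock: 3.85
tool_pos: [0.5587, -0.1807, 0.0671]
tcp_rot: [0.973, 0.231, -0.0, 0.0]
force: [0.4, -3.5, 0.3]
grip_width: 0.0001
grasp_force: 1.4
```

Request:
{"api": "apply_moves", "payload": {"plan": [{"travel":[-0.036,-0.055,0],"rotation":[0,0,0.5]},{"travel":[-0.036,-0.055,0],"rotation":[0,0,0.5]},{"travel":[-0.036,-0.055,0],"rotation":[0,0,0.5]},{"travel":[-0.036,-0.055,0],"rotation":[0,0,0.5]}]}}

```text
clock: 4.35
tool_pos: [0.5462, -0.172, 0.0673]
tcp_rot: [0.99, 0.144, 0.001, 0.0]
force: [5.9, -4.0, -1.7]
grip_width: 0.0001
grasp_force: 2.7
```

Request:
{"api": "apply_moves", "payload": {"plan": [{"travel":[-0.036,-0.055,0],"rotation":[0,0,0.5]},{"travel":[-0.036,-0.055,0],"rotation":[0,0,0.5]},{"travel":[-0.018,-0.028,0],"rotation":[0,0,0.25]}]}}

```text
clock: 4.72
tool_pos: [0.5389, -0.1653, 0.0674]
tcp_rot: [0.996, 0.09, 0.001, 0.0]
force: [5.5, -4.4, -2.3]
grip_width: -0.0
grasp_force: 2.7
```

Run:
```python
from where import *
import cv2
g=grab_frame("top");cv2.imwrite("pics/t1.png",cv2.resize(g["frame"][180:300,200:420,::-1],None,fx=3.5,fy=3.5));np.savez("top1.npz",**g)
```

```text
4.725 [ 0.5389 -0.1653  0.0674] xang 0.18078749715876657 F [ 5.4702 -4.381  -2.3267] -3.8630654372200755e-05
```

View pics/t1.png

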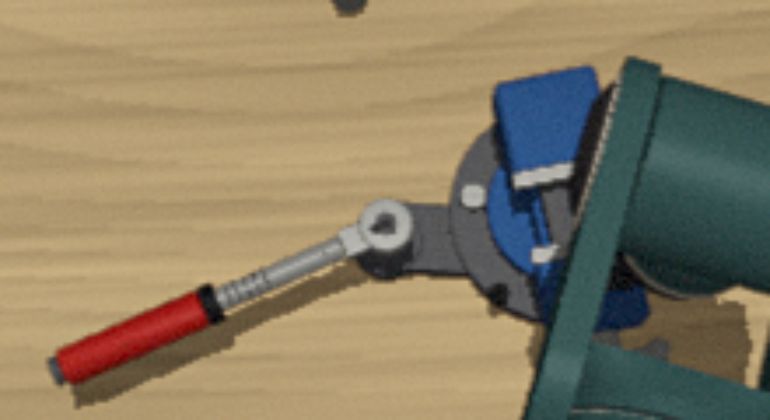

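The crop shows the vise about 0.2 rad short of square (rear jaw's left edge from (495,85) to (513,185)), with the wrench still straight. I'll continue slowly.

Request:
{"api": "apply_moves", "payload": {"plan": [{"travel":[-0.018,-0.028,0],"rotation":[0,0,0.25]},{"travel":[-0.018,-0.028,0],"rotation":[0,0,0.25]},{"travel":[-0.018,-0.028,0],"rotation":[0,0,0.25]},{"travel":[-0.018,-0.028,0],"rotation":[0,0,0.25]}]}}

```text
clock: 5.28
tool_pos: [0.5336, -0.1594, 0.0673]
tcp_rot: [0.999, 0.047, 0.001, 0.0]
force: [3.7, -5.8, -0.4]
grip_width: -0.0
grasp_force: 2.5
```

Request:
{"api": "apply_moves", "payload": {"plan": [{"travel":[-0.009,-0.017,0],"rotation":[0,0,0.125]},{"travel":[-0.009,-0.017,0],"rotation":[0,0,0.125]}]}}

```text
clock: 5.52
tool_pos: [0.5323, -0.1575, 0.0673]
tcp_rot: [0.999, 0.036, 0.001, 0.0]
force: [3.0, -5.1, -1.2]
grip_width: 0.0001
grasp_force: 2.5
```

Request:
{"api": "apply_moves", "payload": {"plan": [{"travel":[-0.009,-0.017,0],"rotation":[0,0,0.125]},{"travel":[-0.009,-0.017,0],"rotation":[0,0,0.125]}]}}

```text
clock: 5.78
tool_pos: [0.5311, -0.1556, 0.0673]
tcp_rot: [1.0, 0.025, 0.001, 0.0]
force: [3.5, -5.4, -1.1]
grip_width: -0.0001
grasp_force: 2.5
```

Request:
{"api": "apply_moves", "payload": {"plan": [{"travel":[-0.009,-0.017,0],"rotation":[0,0,0.125]},{"travel":[-0.009,-0.017,0],"rotation":[0,0,0.125]}]}}

```text
clock: 6.02
tool_pos: [0.5299, -0.1536, 0.0673]
tcp_rot: [1.0, 0.014, 0.0, 0.0]
force: [2.7, -4.8, -0.9]
grip_width: -0.0002
grasp_force: 2.5
```

Request:
{"api": "apply_moves", "payload": {"plan": [{"travel":[-0.009,-0.017,0],"rotation":[0,0,0.125]},{"travel":[-0.009,-0.017,0],"rotation":[0,0,0.125]}]}}

```text
clock: 6.28
tool_pos: [0.5288, -0.1516, 0.0673]
tcp_rot: [1.0, 0.004, 0.001, 0.0]
force: [3.2, -4.5, -0.4]
grip_width: 0.0002
grasp_force: 2.4
```

Request:
{"api": "apply_moves", "payload": {"plan": [{"travel":[-0.009,-0.017,0],"rotation":[0,0,0.125]},{"travel":[-0.009,-0.017,0],"rotation":[0,0,0.125]}]}}

```text
clock: 6.52
tool_pos: [0.5277, -0.1495, 0.0673]
tcp_rot: [1.0, -0.007, 0.0, 0.0]
force: [2.9, -5.7, -1.3]
grip_width: -0.0002
grasp_force: 2.6
```

Request:
{"api": "apply_moves", "payload": {"plan": [{"travel":[-0.005,-0.017,0],"rotation":[0,0,0.1]},{"travel":[-0.005,-0.017,0],"rotation":[0,0,0.1]}]}}

```text
clock: 6.78
tool_pos: [0.5269, -0.1477, 0.0673]
tcp_rot: [1.0, -0.016, 0.0, 0.001]
force: [2.4, -10.0, -0.7]
grip_width: 0.0
grasp_force: 4.9
```

Request:
{"api": "apply_moves", "payload": {"plan": [{"travel":[0,-0.013,0],"rotation":[0,0,0]},{"travel":[0,0,0],"rotation":[0,0,0]}]}}

```text
clock: 7.02
tool_pos: [0.527, -0.1476, 0.0674]
tcp_rot: [1.0, -0.016, 0.0, 0.001]
force: [1.5, -12.9, -1.8]
grip_width: -0.0003
grasp_force: 6.2
```

Request:
{"api": "apply_moves", "payload": {"plan": [{"travel":[0,-0.013,0],"rotation":[0,0,0]},{"travel":[0,0,0],"rotation":[0,0,0]}]}}

```text
clock: 7.28
tool_pos: [0.527, -0.1474, 0.0673]
tcp_rot: [1.0, -0.016, 0.0, 0.002]
force: [2.7, -16.9, -2.3]
grip_width: -0.0002
grasp_force: 8.7
```

The force rises steeply with almost no motion, so the vise is on its stop. I'll back off, lift and go over behind the wrench handle.

Request:
{"api": "apply_moves", "payload": {"plan": [{"travel":[0,0.1,0],"rotation":[0,0,0]},{"travel":[0,0.4,0],"rotation":[0,0,0]},{"travel":[0,0,-0.5],"rotation":[0,0,0]},{"travel":[0,0,-0.7],"rotation":[0,0,0]},{"travel":[0,0,-0.7],"rotation":[0,0,0]},{"travel":[0,0,0],"rotation":[0,0,0]}]}}

```text
clock: 8.02
tool_pos: [0.527, -0.1758, 0.1847]
tcp_rot: [1.0, -0.016, 0.002, 0.001]
force: [0.1, 0.2, -1.6]
grip_width: 0.0
grasp_force: 0.0
```

Run:
```python
from where import *
go([.465,.172,.18])
```

```text
8.025 [ 0.527  -0.1758  0.1847] xang -0.03151726829852861 F [ 0.0579  0.182  -1.5507] 2.9395496590598482e-05
to [0.465, 0.172, 0.18] units [-1.2162 -5.7606  0.0656]
```

Request:
{"api": "apply_moves", "payload": {"plan": [{"travel":[-0.17,-0.82,0],"rotation":[0,0,0]},{"travel":[-0.17,-0.82,0],"rotation":[0,0,0]},{"travel":[-0.17,-0.82,0],"rotation":[0,0,0]},{"travel":[-0.17,-0.82,0],"rotation":[0,0,0]},{"travel":[-0.17,-0.82,0],"rotation":[0,0,0]},{"travel":[-0.17,-0.82,0],"rotation":[0,0,0]},{"travel":[-0.17,-0.82,0],"rotation":[0,0,0]},{"travel":[0,0,0],"rotation":[0,0,-0.95]}]}}

```text
clock: 9.02
tool_pos: [0.4644, 0.1737, 0.1801]
tcp_rot: [1.0, 0.028, -0.001, -0.0]
force: [0.6, -1.0, 0.1]
grip_width: 0.0002
grasp_force: 0.0
```

Request:
{"api": "apply_moves", "payload": {"plan": [{"travel":[0,0,0],"rotation":[0,0,-0.95]},{"travel":[0,0,0],"rotation":[0,0,-0.95]},{"travel":[0,0,0],"rotation":[0,0,-0.95]},{"travel":[0,0,0],"rotation":[0,0,-0.8]},{"travel":[0,0,0],"rotation":[0,0,0]}]}}

```text
clock: 9.65
tool_pos: [0.4652, 0.171, 0.1803]
tcp_rot: [0.983, 0.184, -0.001, -0.0]
force: [-0.5, 0.4, 0.1]
grip_width: 0.0001
grasp_force: 0.0
```

Run:
```python
from where import *
from h import *
go([.465,.172,.055]);go(np.array([.516,.192,.055])-np.array([.934,.357,0])*.025)
g=grab_frame("top");cv2.imwrite("pics/t2.png",cv2.resize(g["frame"][160:320,180:420,::-1],None,fx=3.3,fy=3.3));
```

```text
9.65 [0.4652 0.171  0.1803] xang 0.36944039673728224 F [-0.474   0.4227  0.1279] 0.00013053986961208229
to [0.465, 0.172, 0.055] units [ 0.0053 -0.0159  2.0879]
to [0.4927 0.1831 0.055 ] units [ 0.5017 -0.0216  2.0873]
```

View pics/t2.png

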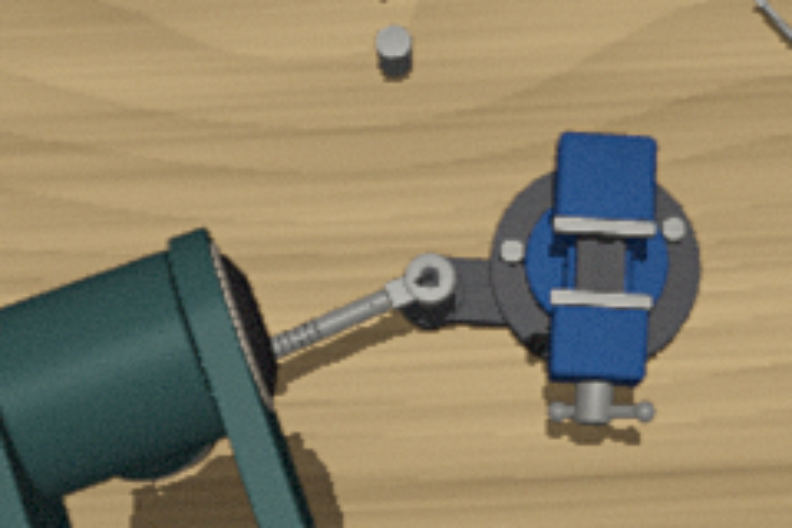

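The crop shows the vise square (jaw edges vertical, at columns 555–655), the wrench undisturbed with its head at (430,278), and the arm above the handle. I'll descend behind the handle and approach it.

Request:
{"api": "apply_moves", "payload": {"plan": [{"travel":[0,0,0.6],"rotation":[0,0,0]},{"travel":[0,0,0.6],"rotation":[0,0,0]},{"travel":[0,0,0.6],"rotation":[0,0,0]},{"travel":[0,0,0.29],"rotation":[0,0,0]},{"travel":[0.15,-0.02,0],"rotation":[0,0,0]},{"travel":[0.15,0,0],"rotation":[0,0,0]},{"travel":[0.1,0,0],"rotation":[0,0,0]},{"travel":[0,0,0],"rotation":[0,0,0]}]}}

```text
clock: 10.7
tool_pos: [0.4881, 0.181, 0.0563]
tcp_rot: [0.983, 0.184, 0.0, -0.0]
force: [-0.1, -0.3, -0.4]
grip_width: -0.0003
grasp_force: 0.0
```

Request:
{"api": "apply_moves", "payload": {"plan": [{"travel":[0.04,0,0],"rotation":[0,0,0]},{"travel":[0.04,0,0],"rotation":[0,0,0]},{"travel":[0.0,0,0],"rotation":[0,0,0]}]}}

```text
clock: 11.08
tool_pos: [0.492, 0.1825, 0.0558]
tcp_rot: [0.983, 0.184, 0.0, 0.0]
force: [-1.4, -0.5, 0.5]
grip_width: 0.0002
grasp_force: 0.0
```

Request:
{"api": "apply_moves", "payload": {"plan": [{"travel":[0.04,0,0],"rotation":[0,0,0.1]},{"travel":[0.04,-0.005,0],"rotation":[0,0,0.15]}]}}

```text
clock: 11.32
tool_pos: [0.4964, 0.1846, 0.0557]
tcp_rot: [0.985, 0.173, 0.0, -0.0]
force: [-0.3, -0.2, 1.0]
grip_width: 0.0002
grasp_force: 0.0
```

Request:
{"api": "apply_moves", "payload": {"plan": [{"travel":[0.04,-0.005,0],"rotation":[0,0,0.15]},{"travel":[0.04,-0.005,0],"rotation":[0,0,0.15]}]}}

```text
clock: 11.58
tool_pos: [0.5006, 0.1867, 0.0556]
tcp_rot: [0.987, 0.16, -0.0, 0.0]
force: [-3.8, -1.2, 1.5]
grip_width: 0.0003
grasp_force: 1.5
```

Request:
{"api": "apply_moves", "payload": {"plan": [{"travel":[0.04,-0.005,0],"rotation":[0,0,0.15]},{"travel":[0.04,-0.005,0],"rotation":[0,0,0.15]}]}}

```text
clock: 11.82
tool_pos: [0.505, 0.1888, 0.0558]
tcp_rot: [0.989, 0.147, -0.0, 0.0]
force: [-3.7, -1.5, 3.7]
grip_width: 0.0002
grasp_force: 2.2
```

Run:
```python
from where import *
from h import *
g=grab_frame("scene");print(state()["wrist_torque"],s["qpos"]);cv2.imwrite("pics/s3.png",cv2.resize(g["frame"][190:330,310:470,::-1],None,fx=4,fy=4));np.savez("s3.npz",**g)
```

```text
11.825 [0.505  0.1888 0.0558] xang 0.29455819046242687 F [-3.6799 -1.4601  3.7398] 0.0001613939673803816
[-0.2062  0.612  -0.0225] [ 0.3104 -0.1007  1.904  -0.      1.3387  1.5866]
```

View pics/s3.png

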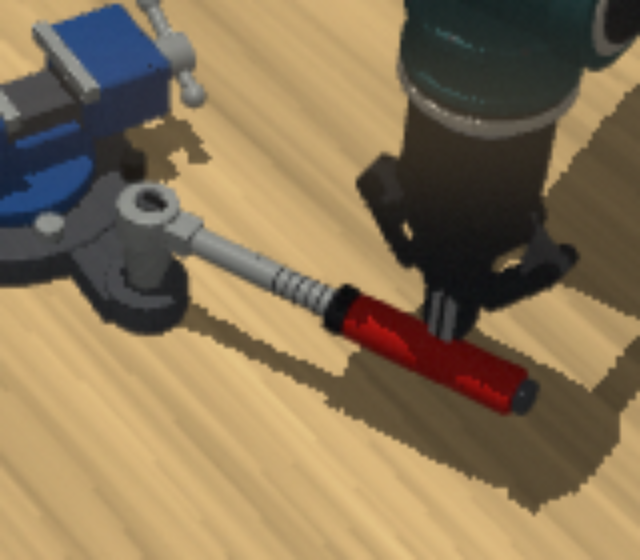

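The fingers bear on the side of the handle at about (440,325), near mid-handle, and the wrench is straight. I'll carry on pulling.

Request:
{"api": "apply_moves", "payload": {"plan": [{"travel":[0.03,-0.005,0],"rotation":[0,0,0.1]},{"travel":[0.03,-0.005,0],"rotation":[0,0,0.1]}]}}

```text
clock: 12.12
tool_pos: [0.5086, 0.1904, 0.0559]
tcp_rot: [0.99, 0.138, 0.0, -0.0]
force: [-2.5, -0.5, 3.9]
grip_width: 0.0002
grasp_force: 2.0
```

Request:
{"api": "apply_moves", "payload": {"plan": [{"travel":[0.03,-0.005,0],"rotation":[0,0,0.1]},{"travel":[0.03,-0.005,0],"rotation":[0,0,0.1]}]}}

```text
clock: 12.38
tool_pos: [0.5118, 0.192, 0.0558]
tcp_rot: [0.992, 0.13, 0.0, -0.0]
force: [-3.2, -1.5, 4.5]
grip_width: 0.0001
grasp_force: 2.1
```

```bash
cat > meas.py <<'E'
from where import *
from h import *
# wrench angle: handle axis from the red mask, and line bolt->handle centre, at z=.075
def meas():
    for n,near in(("scene",None),):
        g=grab_frame(n);f,K,V=g["frame"],g["mtx"],g["view"]
        m=mask(f,"red");m[:180]=0;m[:,:350]=0;m[330:]=0
        b=blob(m,(425,265));y,x=np.nonzero(b)
        pts=np.array([ray(K,V,q,.075)[:2] for q in zip(x,y)],np.float32)
        (c,sz,a)=cv2.minAreaRect(pts);bx=cv2.boxPoints((c,sz,a))
        e=bx[1]-bx[0] if np.hypot(*(bx[1]-bx[0]))>np.hypot(*(bx[2]-bx[1])) else bx[2]-bx[1]
        e=e if e[1]>0 else -e
        print(len(x),"centre",np.array(c),"size",sz,"axis ang",np.arctan2(e[1],e[0]),"line ang",np.arctan2(c[1]-.0145,c[0]-.5845),"r",np.hypot(c[1]-.0145,c[0]-.5845))
E
python3 -c "
from meas import *
meas()
import meas as m
g=np.load('scene0.npz');m.grab_frame=lambda n:g
meas()"
```

```text
12.375 [0.5118 0.192  0.0558] xang 0.25987696805140825 F [-3.2413 -1.4689  4.5302] 0.00010851339900870815
519 centre [0.5158 0.1922] size (0.03668322041630745, 0.10857684910297394) axis ang 1.9375523 line ang 1.9397291541163941 r 0.19056311398703596
558 centre [0.5152 0.1912] size (0.03535531088709831, 0.11019644886255264) axis ang 1.9341822 line ang 1.944530306512755 r 0.18980548786796986
```

Run:
```python
from where import *
from h import *
g=grab_frame("scene");f=g["frame"];P1=P(g["mtx"],g["view"])
for z in(.056,.075,.09):
    q=P1@[*s["tool_pos"][:2],z,1];print(z,(q[:2]/q[2]-[380,230])*10)
t=grab_frame("top");P2=P(t["mtx"],t["view"]);q=P2@[*s["tool_pos"],1];c=(q[:2]/q[2]).round().astype(int);print(c)
a=cv2.resize(f[230:290,380:450,::-1],None,fx=10,fy=10,interpolation=cv2.INTER_CUBIC)
cv2.imwrite("pics/s4.png",cv2.convertScaleAbs(a,alpha=1.8))
```

```text
12.425 [0.5119 0.192  0.0558] xang 0.25947829417268975 F [-1.9209 -0.8057  2.5455] 1.664382890958428e-05
0.056 [381.8954 526.7072]
0.075 [390.825  469.2573]
0.09 [398.0024 423.0803]
[239 279]
```

View pics/s4.png

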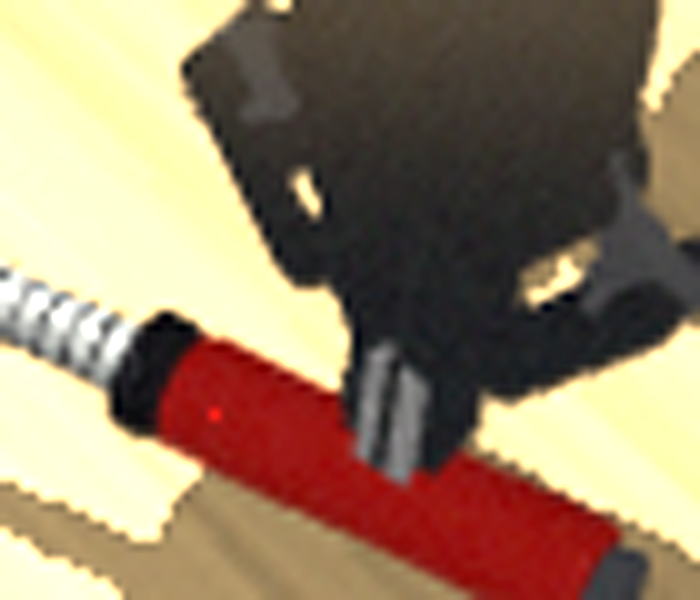

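The fingertips ride over the handle at about (395,475), and the handle hasn't moved. A side push doesn't couple, so I'll withdraw and grasp the handle instead. That needs about 96° of turn to put the closing line across the bar.

Request:
{"api": "apply_moves", "payload": {"plan": [{"travel":[-0.2,0,0],"rotation":[0,0,0]},{"travel":[-0.4,0,0],"rotation":[0,0,0]},{"travel":[-0.2,0,-0.2],"rotation":[0,0,0]},{"travel":[0,0,-0.7],"rotation":[0,0,-0.95]},{"travel":[0,0,-0.7],"rotation":[0,0,-0.95]},{"travel":[0,0,-0.4],"rotation":[0,0,-0.95]},{"travel":[0,0,0],"rotation":[0,0,-0.95]},{"travel":[0,0,0],"rotation":[0,0,-0.95]}]}}

```text
clock: 13.52
tool_pos: [0.4645, 0.1794, 0.1756]
tcp_rot: [0.943, 0.332, 0.0, -0.0]
force: [-0.1, -0.2, -0.9]
grip_width: 0.0
grasp_force: 0.0
```

Request:
{"api": "apply_moves", "payload": {"plan": [{"travel":[0,0,0],"rotation":[0,0,-0.95]},{"travel":[0,0,0],"rotation":[0,0,-0.95]},{"travel":[0,0,0],"rotation":[0,0,-0.95]},{"travel":[0,0,0],"rotation":[0,0,-0.95]},{"travel":[0,0,0],"rotation":[0,0,-0.95]},{"travel":[0,0,0],"rotation":[0,0,-0.95]},{"travel":[0,0,0],"rotation":[0,0,-0.95]},{"travel":[0,0,0],"rotation":[0,0,-0.95]}], "hand": 70}}

```text
clock: 14.52
tool_pos: [0.4644, 0.1793, 0.1752]
tcp_rot: [0.783, 0.621, -0.0, -0.0]
force: [0.7, -0.4, -0.4]
grip_width: 0.0597
grasp_force: 0.0
```

Request:
{"api": "apply_moves", "payload": {"plan": [{"travel":[0,0,0],"rotation":[0,0,-0.95]},{"travel":[0,0,0],"rotation":[0,0,-0.95]},{"travel":[0,0,0],"rotation":[0,0,-0.95]},{"travel":[0,0,0],"rotation":[0,0,-0.95]},{"travel":[0,0,0],"rotation":[0,0,-0.95]},{"travel":[0,0,0],"rotation":[0,0,-0.95]},{"travel":[0,0,0],"rotation":[0,0,-0.95]},{"travel":[0,0,0],"rotation":[0,0,0]}]}}

```text
clock: 15.52
tool_pos: [0.4646, 0.1794, 0.1753]
tcp_rot: [0.574, 0.819, -0.0, -0.0]
force: [0.2, 0.4, 0.2]
grip_width: 0.0599
grasp_force: 0.0
```

Run:
```python
from meas import *
meas()
go([.516,.192,.056])
# top view check
g=grab_frame("top");f,K,V=g["frame"],g["mtx"],g["view"];b=mask(f,"red");n,l,st,c=cv2.connectedComponentsWithStats(b);print([(c[k],st[k,4]) for k in range(1,n) if st[k,4]>40])
```

```text
15.525 [0.4646 0.1794 0.1753] xang 1.9182222594931155 F [0.1841 0.4184 0.2483] 0.05985515368946927
565 centre [0.5151 0.1912] size (0.03561389446258545, 0.11023493111133575) axis ang 1.9320337 line ang 1.9448446183194539 r 0.18981727413314398
to [0.516, 0.192, 0.056] units [-0.094   0.8783  1.9882]
[(array([447.5301, 201.8195]), np.int32(349)), (array([483.5729, 275.1831]), np.int32(295)), (array([ 49.9944, 317.8998]), np.int32(539))]
```

Request:
{"api": "apply_moves", "payload": {"plan": [{"travel":[-0.05,0.44,0],"rotation":[0,0,-0.28]},{"travel":[-0.04,0.44,0],"rotation":[0,0,0]},{"travel":[0,0,0.6],"rotation":[0,0,0]},{"travel":[0,0,0.6],"rotation":[0,0,0]},{"travel":[0,0,0.4],"rotation":[0,0,0]},{"travel":[0,0,0.38],"rotation":[0,0,0]},{"travel":[0,0,0],"rotation":[0,0,0]}]}}

```text
clock: 16.5
tool_pos: [0.5154, 0.1927, 0.0553]
tcp_rot: [0.565, 0.825, -0.001, -0.001]
force: [-0.9, 0.5, 0.2]
grip_width: 0.06
grasp_force: 0.0
```

Request:
{"api": "apply_moves", "payload": {"plan": [{"travel":[0,0,0],"rotation":[0,0,0]},{"travel":[0,0,0],"rotation":[0,0,0]},{"travel":[0,0,0],"rotation":[0,0,0]},{"travel":[0,0,0],"rotation":[0,0,0]}], "hand": 0, "force": 40}}

```text
clock: 17.0
tool_pos: [0.5166, 0.1931, 0.0574]
tcp_rot: [0.564, 0.826, 0.0, 0.0]
force: [-2.1, 0.0, 2.1]
grip_width: -0.0002
grasp_force: 1.2
```

The fingers shut completely with a small upward force, so they are on top of the bar. The true tips seem higher than the reported TCP. I'll lift and compare the tips with the projected TCP.

Request:
{"api": "apply_moves", "payload": {"plan": [{"travel":[0,0,-0.6],"rotation":[0,0,0]},{"travel":[0,-0.8,-0.6],"rotation":[0,0,0]},{"travel":[0,-0.2,0],"rotation":[0,0,0]},{"travel":[0,0,0],"rotation":[0,0,0]}]}}

```text
clock: 17.5
tool_pos: [0.4604, 0.1712, 0.1288]
tcp_rot: [0.564, 0.826, 0.0, 0.0]
force: [-0.3, -0.9, -0.2]
grip_width: 0.0001
grasp_force: 0.0
```

Run:
```python
from where import *
from h import *
g=grab_frame("scene");f=g["frame"][:,:,::-1].copy();P1=P(g["mtx"],g["view"])
out=cv2.convertScaleAbs(f,alpha=1.6)
def px(z):
    q=P1@[*s["tool_pos"][:2],z,1];return q[:2]/q[2]
z=s["tool_pos"][2];c=px(z).astype(int);x0,y0=c-[45,50]
out=cv2.resize(out[y0:y0+80,x0:x0+100],None,fx=7,fy=7,interpolation=cv2.INTER_CUBIC)
for d in(0,.02,.04,.06):
    p=((px(z+d)-[x0,y0]+.5)*7);print(d,p);cv2.circle(out,tuple(p.astype(int)),4,(0,255,0) if d else (255,0,255),-1)
cv2.imwrite("pics/s5.png",out)
```

```text
17.5 [0.4604 0.1712 0.1288] xang 1.9429606065331393 F [-0.281  -0.8881 -0.2498] 0.00014945075698967727
0 [320.3197 353.6399]
0.02 [328.1227 307.8891]
0.04 [336.0949 261.1467]
0.06 [344.2417 213.38  ]
```

View pics/s5.png

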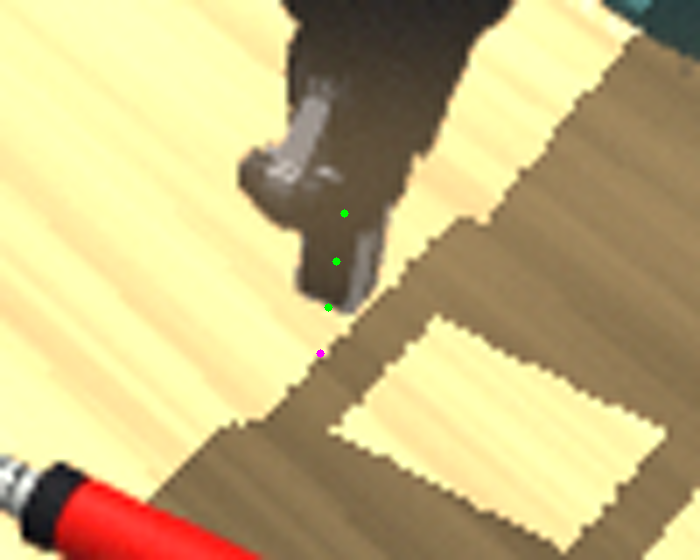

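The real tips, at about (340,300), lie roughly 25–30 mm above the projected TCP at (320,354), so the reported z runs low by that much. The tool's y axis already points at the handle, so I'll go lower and push it with the back of the shut fingers, which worked on the vise.

Request:
{"api": "apply_moves", "payload": {"plan": [{"travel":[-0.05,0,0.6],"rotation":[0,0,0]},{"travel":[0,0,0.5],"rotation":[0,0,0]},{"travel":[0,0,0.3],"rotation":[0,0,0]},{"travel":[0,0,0.2],"rotation":[0,0,0]},{"travel":[0,0.2,0],"rotation":[0,0,0]},{"travel":[0,0.15,0],"rotation":[0,0,0]},{"travel":[0,0,0],"rotation":[0,0,0]}]}}

```text
clock: 18.42
tool_pos: [0.4823, 0.1765, 0.0336]
tcp_rot: [0.564, 0.826, 0.0, 0.0]
force: [-0.6, -0.6, 0.2]
grip_width: 0.0
grasp_force: 0.0
```

Request:
{"api": "apply_moves", "payload": {"plan": [{"travel":[0,0.05,0],"rotation":[0,0,0]},{"travel":[0,0.05,0],"rotation":[0,0,0]},{"travel":[0,0,0],"rotation":[0,0,0]}]}}

```text
clock: 18.8
tool_pos: [0.487, 0.1783, 0.033]
tcp_rot: [0.564, 0.826, 0.0, 0.0]
force: [0.3, -0.3, -1.3]
grip_width: -0.0
grasp_force: 0.0
```

Request:
{"api": "apply_moves", "payload": {"plan": [{"travel":[0,0.05,0],"rotation":[0,0,0]},{"travel":[0,0.05,0],"rotation":[0,0,0]},{"travel":[0,0,0],"rotation":[0,0,0]}]}}

```text
clock: 19.18
tool_pos: [0.4915, 0.1803, 0.0323]
tcp_rot: [0.564, 0.826, -0.001, -0.001]
force: [-7.4, -1.4, 1.2]
grip_width: 0.0
grasp_force: 4.0
```

Request:
{"api": "apply_moves", "payload": {"plan": [{"travel":[0.005,0.04,0],"rotation":[0,0,0.15]},{"travel":[0.005,0.04,0],"rotation":[0,0,0.15]}]}}

```text
clock: 19.42
tool_pos: [0.4956, 0.1825, 0.0322]
tcp_rot: [0.575, 0.818, -0.001, -0.001]
force: [-10.3, -1.9, 0.2]
grip_width: 0.0001
grasp_force: 5.0
```

Request:
{"api": "apply_moves", "payload": {"plan": [{"travel":[0.005,0.04,0],"rotation":[0,0,0.15]},{"travel":[0.005,0.04,0],"rotation":[0,0,0.15]}]}}

```text
clock: 19.68
tool_pos: [0.4999, 0.1847, 0.0322]
tcp_rot: [0.586, 0.811, -0.001, -0.001]
force: [-10.4, -1.9, 1.1]
grip_width: 0.0001
grasp_force: 5.1
```

Request:
{"api": "apply_moves", "payload": {"plan": [{"travel":[0.005,0.04,0],"rotation":[0,0,0.15]},{"travel":[0.005,0.04,0],"rotation":[0,0,0.15]}]}}

```text
clock: 19.92
tool_pos: [0.5043, 0.1868, 0.0322]
tcp_rot: [0.596, 0.803, -0.001, -0.001]
force: [-10.1, -2.1, 1.2]
grip_width: -0.0001
grasp_force: 5.2
```

```bash
python3 -c "
from meas import *
meas()"
```

```text
19.925 [0.5043 0.1868 0.0322] xang 1.8641319031726846 F [-10.0847  -2.0658   1.2477] -7.493243122353845e-05
572 centre [0.5303 0.1965] size (0.03568825125694275, 0.11187925934791565) axis ang 1.8602175 line ang 1.860221708303814 r 0.1898599665723409
```

Request:
{"api": "apply_moves", "payload": {"plan": [{"travel":[0.005,0.04,0],"rotation":[0,0,0.15]},{"travel":[0.005,0.04,0],"rotation":[0,0,0.15]},{"travel":[0.005,0.04,0],"rotation":[0,0,0.15]}]}}

```text
clock: 20.35
tool_pos: [0.5109, 0.1897, 0.0322]
tcp_rot: [0.612, 0.791, -0.001, -0.001]
force: [-11.2, -1.1, 0.6]
grip_width: -0.0001
grasp_force: 5.3
```

Request:
{"api": "apply_moves", "payload": {"plan": [{"travel":[0.005,0.04,0],"rotation":[0,0,0.15]},{"travel":[0.005,0.04,0],"rotation":[0,0,0.15]},{"travel":[0.005,0.04,0],"rotation":[0,0,0.15]}]}}

```text
clock: 20.72
tool_pos: [0.5176, 0.1923, 0.0322]
tcp_rot: [0.627, 0.779, -0.001, -0.001]
force: [-11.2, -1.4, 0.5]
grip_width: 0.0002
grasp_force: 5.3
```

Request:
{"api": "apply_moves", "payload": {"plan": [{"travel":[0.005,0.04,0],"rotation":[0,0,0.15]},{"travel":[0.005,0.04,0],"rotation":[0,0,0.15]},{"travel":[0.005,0.04,0],"rotation":[0,0,0.15]}]}}

```text
clock: 21.1
tool_pos: [0.5245, 0.1947, 0.0321]
tcp_rot: [0.642, 0.766, -0.001, -0.001]
force: [-10.7, -1.3, 1.6]
grip_width: 0.0004
grasp_force: 5.4
```

Request:
{"api": "apply_moves", "payload": {"plan": [{"travel":[0.005,0.04,0],"rotation":[0,0,0.15]},{"travel":[0.005,0.04,0],"rotation":[0,0,0.15]},{"travel":[0.005,0.04,0],"rotation":[0,0,0.15]}]}}

```text
clock: 21.48
tool_pos: [0.5314, 0.1968, 0.0322]
tcp_rot: [0.657, 0.754, -0.001, -0.001]
force: [-10.6, 0.6, 1.6]
grip_width: 0.0002
grasp_force: 5.5
```

Request:
{"api": "apply_moves", "payload": {"plan": [{"travel":[0.005,0.04,0],"rotation":[0,0,0.15]},{"travel":[0.005,0.04,0],"rotation":[0,0,0.15]},{"travel":[0.005,0.04,0],"rotation":[0,0,0.15]}]}}

```text
clock: 21.85
tool_pos: [0.5384, 0.1987, 0.0321]
tcp_rot: [0.672, 0.741, -0.001, -0.001]
force: [-11.3, 0.5, 1.0]
grip_width: 0.0
grasp_force: 5.6
```

Request:
{"api": "apply_moves", "payload": {"plan": [{"travel":[0.005,0.04,0],"rotation":[0,0,0.15]},{"travel":[0.005,0.04,0],"rotation":[0,0,0.15]},{"travel":[0.005,0.04,0],"rotation":[0,0,0.15]}]}}

```text
clock: 22.22
tool_pos: [0.5455, 0.2003, 0.0322]
tcp_rot: [0.686, 0.727, -0.001, -0.001]
force: [-12.0, 1.7, 1.8]
grip_width: 0.0002
grasp_force: 5.7
```

Request:
{"api": "apply_moves", "payload": {"plan": [{"travel":[0.005,0.04,0],"rotation":[0,0,0.15]},{"travel":[0.005,0.04,0],"rotation":[0,0,0.15]},{"travel":[0.005,0.04,0],"rotation":[0,0,0.15]}]}}

```text
clock: 22.6
tool_pos: [0.5527, 0.2016, 0.0322]
tcp_rot: [0.7, 0.714, -0.001, -0.001]
force: [-11.3, 1.5, 1.5]
grip_width: -0.0001
grasp_force: 5.8
```

Request:
{"api": "apply_moves", "payload": {"plan": [{"travel":[0.005,0.04,0],"rotation":[0,0,0.15]},{"travel":[0.005,0.04,0],"rotation":[0,0,0.15]},{"travel":[0.005,0.04,0],"rotation":[0,0,0.15]}]}}

```text
clock: 22.98
tool_pos: [0.5598, 0.2026, 0.0322]
tcp_rot: [0.714, 0.7, -0.001, -0.001]
force: [-11.3, 2.3, 0.7]
grip_width: 0.0003
grasp_force: 5.9
```

Request:
{"api": "apply_moves", "payload": {"plan": [{"travel":[0.005,0.04,0],"rotation":[0,0,0.15]},{"travel":[0.005,0.04,0],"rotation":[0,0,0.15]},{"travel":[0.005,0.04,0],"rotation":[0,0,0.15]}]}}

```text
clock: 23.35
tool_pos: [0.567, 0.2034, 0.0322]
tcp_rot: [0.728, 0.686, -0.001, -0.001]
force: [-12.0, 3.7, 2.1]
grip_width: 0.0001
grasp_force: 6.0
```

```bash
python3 -c "
from meas import *
meas()"
```

```text
23.35 [0.567  0.2034 0.0322] xang 1.5109908130848215 F [-12.0203   3.705    2.0841] 0.00010591357063148758
487 centre [0.5944 0.204 ] size (0.11483673751354218, 0.031468722969293594) axis ang 1.5273787 line ang 1.5183967624387704 r 0.18977592432081555
```

Request:
{"api": "apply_moves", "payload": {"plan": [{"travel":[0.005,0.04,0],"rotation":[0,0,0.15]},{"travel":[0.005,0.04,0],"rotation":[0,0,0.15]}]}}

```text
clock: 23.65
tool_pos: [0.5718, 0.2037, 0.0322]
tcp_rot: [0.737, 0.676, -0.001, -0.001]
force: [-11.2, 4.6, 1.2]
grip_width: 0.0
grasp_force: 6.0
```

Request:
{"api": "apply_moves", "payload": {"plan": [{"travel":[0.005,0.04,0],"rotation":[0,0,0.15]},{"travel":[0.005,0.04,0],"rotation":[0,0,0.15]}]}}

```text
clock: 23.9
tool_pos: [0.5767, 0.204, 0.0322]
tcp_rot: [0.746, 0.666, -0.001, -0.001]
force: [-11.8, 5.8, 1.6]
grip_width: 0.0002
grasp_force: 6.1
```

Request:
{"api": "apply_moves", "payload": {"plan": [{"travel":[0.012,0.04,0],"rotation":[0,0,0.15]},{"travel":[0.012,0.04,0],"rotation":[0,0,0.15]}]}}

```text
clock: 24.15
tool_pos: [0.5816, 0.2043, 0.032]
tcp_rot: [0.754, 0.657, -0.002, -0.001]
force: [-12.3, -0.3, 0.1]
grip_width: 0.0001
grasp_force: 6.0
```

Request:
{"api": "apply_moves", "payload": {"plan": [{"travel":[0.007,0.04,0],"rotation":[0,0,0.15]},{"travel":[0.007,0.04,0],"rotation":[0,0,0.15]}]}}

```text
clock: 24.4
tool_pos: [0.5864, 0.2043, 0.032]
tcp_rot: [0.763, 0.647, -0.002, -0.001]
force: [-12.4, 0.3, 0.5]
grip_width: 0.0001
grasp_force: 6.0
```

Request:
{"api": "apply_moves", "payload": {"plan": [{"travel":[0.006,0.04,0],"rotation":[0,0,0.15]},{"travel":[0.006,0.04,0],"rotation":[0,0,0.15]}]}}

```text
clock: 24.65
tool_pos: [0.5914, 0.2042, 0.032]
tcp_rot: [0.771, 0.636, -0.002, -0.001]
force: [-11.2, -0.6, 0.1]
grip_width: 0.0
grasp_force: 5.3
```

Request:
{"api": "apply_moves", "payload": {"plan": [{"travel":[0.005,0.04,0],"rotation":[0,0,0.15]},{"travel":[0.003,0.02,0],"rotation":[0,0,0.08]}]}}

```text
clock: 24.9
tool_pos: [0.5953, 0.204, 0.0322]
tcp_rot: [0.778, 0.629, -0.001, -0.001]
force: [-8.7, 0.2, 0.8]
grip_width: 0.0001
grasp_force: 4.4
```

The break-over is clear: the force fell from about 12.3 to 8.7 N, which is about 0.045 rad out of line. I'll hold briefly, then ease back.

Request:
{"api": "apply_moves", "payload": {"plan": [{"travel":[0,0,0],"rotation":[0,0,0]},{"travel":[0,-0.06,0],"rotation":[0,0,0]},{"travel":[0,-0.06,0],"rotation":[0,0,0]},{"travel":[0,-0.1,0],"rotation":[0,0,0]},{"travel":[0,-0.3,0],"rotation":[0,0,0]},{"travel":[0,-0.4,0],"rotation":[0,0,0]},{"travel":[0,0,-0.6],"rotation":[0,0,0]},{"travel":[0,0,-0.9],"rotation":[0,0,0]}]}}

```text
clock: 25.9
tool_pos: [0.5407, 0.2156, 0.1227]
tcp_rot: [0.777, 0.629, -0.001, -0.0]
force: [1.1, 0.5, 0.2]
grip_width: 0.0002
grasp_force: 0.0
```

Request:
{"api": "apply_moves", "payload": {"plan": [{"travel":[0,0,-0.5],"rotation":[0,0,0]},{"travel":[0,-0.8,0],"rotation":[0,0,0]},{"travel":[0,-0.3,0],"rotation":[0,0,0]},{"travel":[0,0,0],"rotation":[0,0,0]},{"travel":[0,0,0],"rotation":[0,0,0]}]}}

```text
clock: 26.52
tool_pos: [0.4783, 0.2293, 0.1528]
tcp_rot: [0.778, 0.629, 0.0, 0.0]
force: [-0.3, -0.2, -0.3]
grip_width: 0.0002
grasp_force: 0.0
```

```bash
python3 -c "
from meas import *
meas()
g=grab_frame('top');cv2.imwrite('pics/t6.png',cv2.resize(g['frame'][100:340,100:500,::-1],None,fx=2,fy=2))"
```

```text
26.525 [0.4783 0.2293 0.1528] xang 1.3601638488913061 F [-0.2649 -0.2134 -0.3338] 0.0002186092816604028
530 centre [0.6118 0.2003] size (0.11712829768657684, 0.02967875637114048) axis ang 1.4097292 line ang 1.424972625214232 r 0.18782223874862722
```

View pics/t6.png

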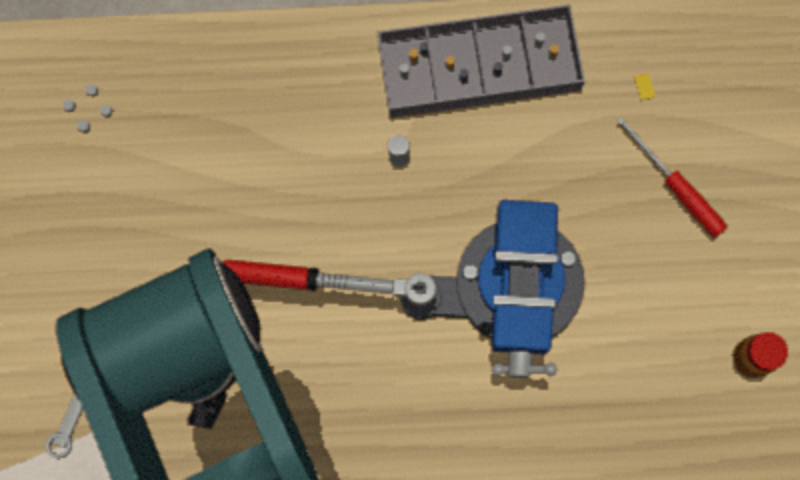

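The wrench is straight again (handle at (270,273) in line with the head at (420,290)), having sprung back about 0.05 rad. The vise is square and the jar, socket and screwdriver are untouched; the arm now hides most of the spanner, which it never went near.

```bash
python3 -c "
from station import *
print(sign_off())"
```

```text
the job is handed in; nothing more can be done
None
```

The job is handed in, but no verdict came back: the vise is square against its stop, the wrench clicked about 0.05 rad out of line, was let go and sprang straight, and none of the bystanders looks moved (the arm hid most of the spanner in the last picture).

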